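Lengthen the telescoping tray stand by one hole

ROBOT

A 6-joint arm with a two-finger parallel gripper is mounted at the origin on a cart in front of the work surface, level with it; the furniture and walls round the work are solid. World frame = base frame: x ahead of the robot, y to its left, z up, the work surface at z = 0. Lengths are in m, angles in rad, forces in N, time in s.
With the tool pointing down it reaches from about 0.425 to 0.95 m from the base axis. Payload 3.5 kg.
Tool frame: the origin (TCP) lies at the very end of the fingers, on their centre line; the grasp point (between the pads) lies 19 mm behind it; z points along the fingers, y is the line along which they close (so a half turn about z gives the same grasp; the last joint's range is limited). The gripper opens to 85 mm and grips with 20 to 120 N. Pads are 22 mm wide; open, the fingers measure 114 mm over their backs; the gripper's body (76 mm by 85 mm) begins 54 mm behind the grasp point. The pads swing forward as they close: fully open they stand 13 mm farther back than shut.
Start: joints at [-1.331, 0.286, 1.577, -0, 1.279, -0.15], TCP at [0.257, -0.624, 0.231] pointing down, gripper open.
Joint ranges: [-2.77, 2.77], [-0.9, 2.22], [0.21, 2.48], [-1.53, 4.67], [0.24, 2.81], [-2.84, 2.84]. Speed limits (rad/s): [2.79, 2.79, 3.14, 3.14, 3.14, 3.14].

INTERFACE

Orientations are given as a unit quaternion [x, y, z, w].
In Python, from plant import ctrl, optics, sign_off gives the robot as it stands.
- The arm moves only by the shell command python3 -m creep 'ROWS' [FORCE]. ROWS is JSON, a list of rows, each an object of numbers: "x", "y", "z": the shift along the tool's x, y, z in mm; "rx", "ry", "rz": the turn, a rotation vector about the tool's x, y, z in degrees; "grip": the opening, from 0 (shut) to 1 (fully open). In form: [{"x": .., "y": .., "z": .., "rx": .., "ry": .., "rz": .., "grip": ..}, ...]. A call has exactly 10 rows; each row shifts and turns the commanded pose from where the row before left it, along the tool's axes as they then stand; what a row does not reach is not made up. A row lasts 1/12 s, in which the tool goes at most 41.7 mm and 7.16 degrees, less where a joint would pass 70% of its speed; a pose out of reach is approached as far as the arm can. A call with a gripper value outside its range is refused whole. The fingers move at their own pace and stop on an object; FORCE is the grip in N (left out, the last holds). Time passes only in rows, so rows that do not move let the fingers close, or fill a call up. It gives the time, the measured TCP pose, the force, the opening and the grip force at its end, in the units of the state.
- ctrl.get_state(): the state, without advancing time (a new reading comes with each control period).
- optics.read_camera(name): name is "side" or "top" or "wrist"; returns a dict with "color" (400x640x3 uint8, blue, green, red), "K" (3x3 intrinsics, pixels), "D" ([k1, k2, p1, p2, k3] as OpenCV has them; the pictures are not rectified), "R" (3x3) and "t" (3): a world point X has camera coordinates R X + t. Camera axes: x right, y down, z forward; pixel columns grow to the right and rows downward; lengths in m; the calibration is good to about 2 mm. A picture is of the moment at which its call begins. There is no depth.
- sign_off(): hands the job in; it is judged then, once.
The state is a dict: "time": time; "qpos": joint angles; "dq": joint speeds; "joint_efforts": joint torques, N m; "eef_pos": TCP position; "tcp_rot": TCP orientation; "contact_force": force on the tool from outside, world axes, zero at the start; "wrist_torque": the same for the moment, N m; "opening": opening from 0.0 (shut) to 1.0 (fully open); "finger_force": force on a finger pad.
Only numpy, scipy, OpenCV 4.12 (cv2) and the standard library are available. Lean on these libraries where they do the work, as an engineer would, in place of code of your own. Each camera call takes 0.05 s, during which the arm holds its last target. There are 200 camera calls.

TASK

The telescoping tray stand is set too short for the large tray that will go on it: press its spring button in, slide the sleeve out, and go on until the button pops up through the sleeve's second hole and locks it at the longer setting. Do it with a light hand, never pushing on the stand with more than 25 N, and with no more than 15 N once the button has caught in the second hole; then let go, and leave the other things on the bench where they are.

Things in the scene. Friction and masses are not known exactly. Their poses are not given: they have to be found in the camera images.
- stand: Telescoping tray stand, fixed to the bench: dark steel foot plate (305x70x8 mm) with a square inner tube, over which an aluminium square sleeve slides, and a T-shaped tray support 98 mm behind the button (crossbar 90 mm wide, top 80 mm up). Origin: on the bench below the spring button; +x is the way the sleeve slides out (stand gets longer), roughly to the robot's left; z up.
- button_axis (a point): Point on the button's axis level with the sleeve's flat top, 48 mm above the bench; axes as the stand's. The button, a steel pin 8 mm across with a bevelled head, sits in the fixed inner tube, does not travel with the sleeve, and stands 6 mm proud in the sleeve's first hole (10 mm). The sleeve's top is flat and free 17 mm to each side and from 30 mm behind the button to the push rib.
- rib_face (a point): Centre of the near face of the sleeve's push rib, 7.5 mm ahead (+x) of the button at the start and 53 mm up; it travels with the sleeve. The rib is a bar across the sleeve, 28 mm wide, 6 mm thick, 10 mm high; its near face looks back to the button, so that a fingertip holding the button down can push the rib in +x at the same time.
- sleeve_rear (a point): Middle of the rear edge of the sleeve's top, 86 mm behind the button at the start. Between it and the first hole a steel catch plate (20x30 mm, 1.5 mm thick) is screwed over a slot; it has the second hole. The plate is set by hand: the second hole lies 42 to 72 mm behind the first, differently each time and not measured. Push until the button is felt to catch; the plate does not shift.
- far_support (a point): Middle of the top of the crossbar of the sleeve's own T-shaped tray support, 70 mm ahead of the button at the start, 74 mm above the bench (crossbar 90 mm wide, end lips up to 80 mm); it travels with the sleeve.
- sleeve (a joint): How far the sleeve has slid out, m: 0 at the start (short setting, 1 mm of play either way), end stop at 0.082. It runs with about 1.5 to 2 N of friction and stays where it is left.
- button (a joint): How far the button is pushed in, m: 0 up, 0.006 flush with the sleeve's top, 0.009 bottom. Spring 2 N at 0, 3.5 N flush. Up, it locks the sleeve. Flush (5 mm at least), the hole's edge rides over its bevel with some 8 to 14 N of push; after about 9 mm of slide the sleeve itself keeps it in, no finger needed, until the second hole comes over it: it springs up and stops the sleeve.
- tray: Bystander: a white enamel tray with a thin dark rim, 134x204x20 mm, lying flat at the left. Origin: centre of its underside.
- vial_a: Bystander: a small capped sample vial, 27 mm across and 60 mm tall, standing left of the tray stand. Origin: centre of its underside.
- vial_b: Bystander: a second capped sample vial, 27 mm across and 60 mm tall, standing by the first. Origin: centre of its underside.
- wash: Bystander: a white wash bottle with a bent spout, 90x84x186 mm, standing far to the left, beyond the tray. Origin: centre of its underside.
- glass_beaker: Bystander: a clear beaker, 54 mm across and 66 mm tall, standing at the back. Origin: centre of its underside.
- marker: Bystander: a marker pen, 131 mm long and 14 mm thick, lying near the front edge. Origin: its middle, on the bench.

How it is judged:
On the way, in this order (a step that is already met when the one before it is completed fails the run):
1. the button is pushed in while the sleeve is still at the short setting (value of joint button above 0.0035 m and value of joint sleeve below 0.012 m), for 0.05 s.
2. the sleeve has slid off the first hole and keeps the button in (value of joint sleeve above 0.015 m and value of joint button above 0.0035 m), for 0.05 s.
At the end, for the whole second after the job is handed in: The sleeve rests 38 to 76 mm out with the button popped up through its second hole (pushed in less than 2 mm) (value of joint sleeve between 0.038 and 0.076 m and value of joint button below 0.002 m and velocity of joint sleeve between -0.003 and 0.003 m/s); the robot touches nothing.
It fails at once if the robot pushed on the stand with more than 15 N after the button had caught in the second hole (value of joint sleeve above 0.038 m and value of joint button below 0.002 m and contact force between any of the fingers, the arm and stand above 15 N).
It fails at once if the robot pushed on the stand with more than 25 N (contact force between any of the fingers, the arm and stand above 25 N).
It fails at once if another thing on the bench was shifted by more than 20 mm (distance of any of tray, vial_a, vial_b, wash, glass_beaker, marker from where it was at the start of the episode above 0.02 m).
It also fails if it takes over 38 s, if anything falls off the work surface, if the arm or the gripper's body presses on something with over 40 N, if the wrist force passes 120 N, or if a joint passes its speed limit or range.

## Working session

There is one attempt and no reset: what is moved stays moved. The work goes in short steps, Python scripts to look and compute and a shell command to move; the robot and the scene stay as the last step left them, time stands still between calls to the robot, and variables do not carry over. Pictures are saved under pics/ and viewed, at most 10 in all, crops included, and the job is handed in when it is done.

```bash
mkdir -p pics; ls
python3 - <<'E'
from plant import ctrl, optics
import cv2, pickle
d={}
for n in ["top","side"]:
    c=optics.read_camera(n); d[n]=c
    cv2.imwrite(f"pics/{n}0.png",c["color"]); print(n,c["K"].tolist(),c["D"],(-c["R"].T@c["t"]).tolist())
pickle.dump(d,open("cam0.pkl","wb"))
s=ctrl.get_state(); print(s)
E
```

```text
pics
top [[502.67262120962414, 0.0, 322.34262363234393], [0.0, 502.67262120962414, 193.51933173360842], [0.0, 0.0, 1.0]] [0.01563831 0.         0.         0.         0.        ] [0.23533721533326324, 0.06201186391281673, 1.4844272944554917]
side [[382.23784113724895, 0.0, 316.12993879804105], [0.0, 382.23784113724895, 198.4291469116], [0.0, 0.0, 1.0]] [-0.00090619  0.          0.          0.          0.        ] [0.32871006422006666, 1.0907174740817904, 0.7398562141891756]
{'time': 0.1, 'qpos': array([-1.33099256e+00,  2.87128239e-01,  1.57801718e+00,  3.01584789e-05,
        1.27865369e+00, -1.49991774e-01]), 'dq': array([ 0.00010998, -0.0016467 , -0.00314502, -0.00039436,  0.00179526,
       -0.00201681]), 'joint_efforts': array([ 1.05888561e-03, -4.07295156e+01, -2.93697095e+01, -1.38229316e-04,
        3.42084350e-03, -6.60749961e-06]), 'eef_pos': array([ 0.25639466, -0.62376057,  0.23005868]), 'tcp_rot': array([ 9.81067721e-01,  1.93661845e-01, -3.51038605e-05, -1.10276215e-03]), 'contact_force': array([ 0.21137154, -0.34551703, -0.50035998]), 'wrist_torque': array([-0.00539941,  0.01777761, -0.00765608]), 'finger_force': 0.0, 'opening': 0.9999702512078907}
```

View pics/top0.png

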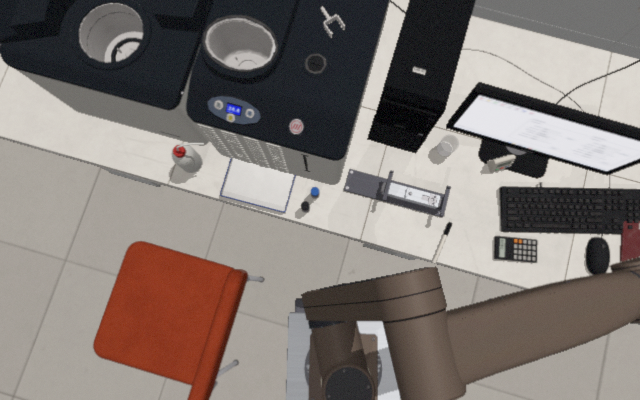

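View pics/side0.png

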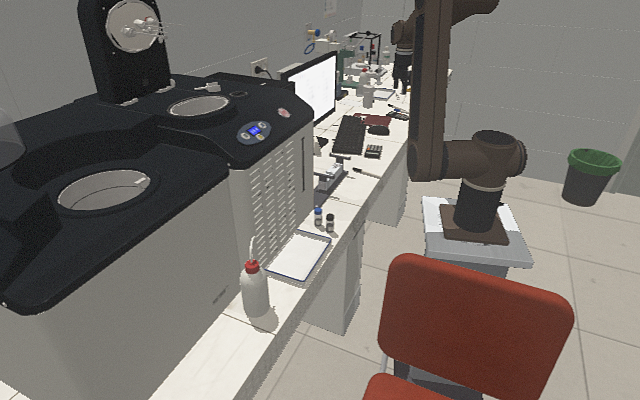

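The top view shows the stand at about (345–450, 170–215), with the vials at (315,192) and (306,206), the tray at (257,184), the beaker at (445,148) and the marker at (443,240). In the side view the stand is at about (328,178).

```bash
cat > h.py <<'E'
import numpy as np, cv2
def ray(c,uv):
    p=cv2.undistortPoints(np.array([[uv]],float),c["K"],c["D"])[0,0]
    return -c["R"].T@c["t"], c["R"].T@np.array([p[0],p[1],1.])
def onplane(c,uv,z):
    o,d=ray(c,uv); return o+d*(z-o[2])/d[2]
def proj(c,X):
    return cv2.projectPoints(np.array(X,float).reshape(-1,1,3),cv2.Rodrigues(c["R"])[0],c["t"],c["K"],c["D"])[0][:,0]
E
python3 - <<'E'
import pickle,cv2,numpy as np
from h import *
d=pickle.load(open("cam0.pkl","rb"))
a=cv2.resize(d["top"]["color"][160:225,338:458],None,fx=6.5,fy=6.5,interpolation=cv2.INTER_CUBIC)
cv2.imwrite("pics/topc.png",a); print(a.shape)
for n,uv,z in [("plate tl",(348,170),.008),("plate br",(441,215),.008),("wall corner",(345,183),0)]: print(n,onplane(d["top"],uv,z))
E
```

```text
(422, 780, 3)
plate tl [ 0.57048869 -0.00694537  0.008     ]
plate br [ 0.43947588 -0.28328936  0.008     ]
wall corner [0.53205879 0.00127735 0.        ]
```

View pics/topc.png

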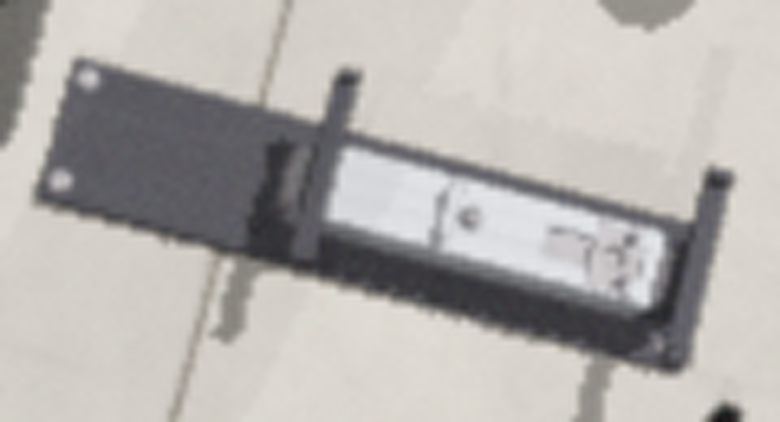

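The crop shows the button at crop (470,217), which is full-image (410,193). The rib is at crop (440,217), the far support at (325,165), the rear support at (700,270) and the catch plate around (545–645, 225–300). The sleeve slides towards image left.

Run:
```python
import pickle
from h import *
from scipy.spatial.transform import Rotation as Ro
d=pickle.load(open("cam0.pkl","rb")); c=d["top"]
f=lambda u,v,z: onplane(c,((u+.5)/6.5-.5+338,(v+.5)/6.5-.5+160),z)
tl,bl,br=f(77,60,.008),f(38,200,.008),f(683,370,.008)
print("plate",np.linalg.norm(tl-bl),np.linalg.norm(bl-br))
for a,b in [(br,bl),(bl,tl)]: e=b-a; print("edge yaw",np.degrees(np.arctan2(e[1],e[0])))
far=(f(347,78,.08)+f(303,258,.08))/2; rear=(f(718,178,.08)+f(680,362,.08))/2
e=far-rear; print("supports",far,rear,np.linalg.norm(e),np.degrees(np.arctan2(e[1],e[0])))
B=f(470,217,.054); print("button",B, "from supports",rear+e*98/168)
for n in ["top","side"]: print(n, proj(d[n],[B]))
from plant import ctrl
s=ctrl.get_state(); print(Ro.from_quat(s["tcp_rot"]).as_matrix().round(4).tolist())
```

```text
plate 0.06844295121824437 0.3030192550469047
edge yaw 76.07808149180094
edge yaw -14.585207092021706
supports [ 0.51157816 -0.11664299  0.08      ] [ 0.46953299 -0.27895892  0.08      ] 0.1676730637738936 75.47769652763094
button [ 0.49555238 -0.18421705  0.054     ] from supports [ 0.49405933 -0.18427463  0.08      ]
top [[409.88461538 192.96153846]]
side [[330.2553454  171.30560084]]
[[0.925, 0.38, -0.0005], [0.38, -0.925, 0.0022], [0.0004, -0.0022, -1.0]]
```

```bash
python3 -m creep '[{"x":27.7,"y":-22.6,"z":2,"grip":0},{"x":27.7,"y":-22.6,"z":2,"grip":0},{"x":27.7,"y":-22.6,"z":2,"grip":0},{"x":27.7,"y":-22.6,"z":2,"grip":0},{"x":27.7,"y":-22.6,"z":2,"grip":0},{"x":27.7,"y":-22.6,"z":2,"grip":0},{"x":27.7,"y":-22.6,"z":2,"grip":0},{"x":27.7,"y":-22.6,"z":2,"grip":0},{"x":27.7,"y":-22.6,"z":2,"grip":0},{"x":27.7,"y":-22.6,"z":2,"grip":0}]' 20
python3 -m creep '[{"x":27.7,"y":-22.6,"z":2,"grip":0},{"x":27.7,"y":-22.6,"z":2,"grip":0},{"x":27.7,"y":-22.6,"z":2,"grip":0},{"x":27.7,"y":-22.6,"z":2,"grip":0},{"rz":-7,"grip":0},{"rz":-7,"grip":0},{"rz":-7,"grip":0},{"rz":-7,"grip":0},{"rz":-7,"grip":0},{"rz":-7,"grip":0}]'
cat > st.py <<'E'
from plant import ctrl
from h import *
from scipy.spatial.transform import Rotation as Ro
def go(P,yaw=75.7):
    "shift in tool axes (mm) and turn (deg) still needed"
    s=ctrl.get_state(); R=Ro.from_quat(s["tcp_rot"]); y=np.radians(yaw)
    T=Ro.from_matrix(np.array([[np.cos(y),np.sin(y),0],[np.sin(y),-np.cos(y),0],[0,0,-1]]).T)
    print("t",s["time"],"pos",s["eef_pos"].round(4),"shift",(R.inv().apply(np.array(P)-s["eef_pos"])*1e3).round(2),"turn",(R.inv()*T).as_rotvec(degrees=True).round(2),"F",s["contact_force"].round(2),s["opening"])
E
python3 - <<'E'
from st import *; from plant import optics
import pickle
go([.495,-.184,.2])
c=optics.read_camera("wrist"); pickle.dump(c,open("w1.pkl","wb")); cv2.imwrite("pics/w1.png",c["color"])
print(proj(c,[[.4953,-.1842,.054]]))
E
```

```text
t 0.1 pos [ 0.2564 -0.6238  0.2301] shift [ 387.8  -316.04   30.89] turn [ -0.11  -0.08 -53.37] F [ 0.21 -0.35 -0.5 ] 0.9999702512078907
[[-132.34091726 -362.06159662]]$[0]: bad value
$[0]: bad value
```

View pics/w1.png

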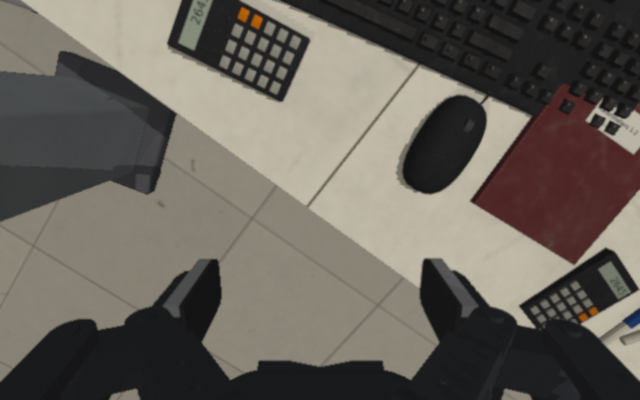

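The wrist view is still at the start pose, with only the mouse and calculator in sight, because the moves were refused. I'll give every key in each row.

```bash
python3 -m creep '[{"x":27.7,"y":-22.6,"z":2,"rx":0,"ry":0,"rz":0,"grip":0},{"x":27.7,"y":-22.6,"z":2,"rx":0,"ry":0,"rz":0,"grip":0},{"x":27.7,"y":-22.6,"z":2,"rx":0,"ry":0,"rz":0,"grip":0},{"x":27.7,"y":-22.6,"z":2,"rx":0,"ry":0,"rz":0,"grip":0},{"x":27.7,"y":-22.6,"z":2,"rx":0,"ry":0,"rz":0,"grip":0},{"x":27.7,"y":-22.6,"z":2,"rx":0,"ry":0,"rz":0,"grip":0},{"x":27.7,"y":-22.6,"z":2,"rx":0,"ry":0,"rz":0,"grip":0},{"x":27.7,"y":-22.6,"z":2,"rx":0,"ry":0,"rz":0,"grip":0},{"x":27.7,"y":-22.6,"z":2,"rx":0,"ry":0,"rz":0,"grip":0},{"x":27.7,"y":-22.6,"z":2,"rx":0,"ry":0,"rz":0,"grip":0}]' 20
```

```text
time: 0.98
eef_pos: [0.4272, -0.3082, 0.211]
tcp_rot: [0.981, 0.194, -0.0, -0.0]
contact_force: [0.3, 0.9, -0.1]
opening: -0.002
finger_force: 0.0
```

```bash
python3 -m creep '[{"x":27.7,"y":-22.6,"z":2,"rx":0,"ry":0,"rz":0,"grip":0},{"x":27.7,"y":-22.6,"z":2,"rx":0,"ry":0,"rz":0,"grip":0},{"x":27.7,"y":-22.6,"z":2,"rx":0,"ry":0,"rz":-7,"grip":0},{"x":27.7,"y":-22.6,"z":2,"rx":0,"ry":0,"rz":-7,"grip":0},{"x":0,"y":0,"z":0,"rx":0,"ry":0,"rz":-7,"grip":0},{"x":0,"y":0,"z":0,"rx":0,"ry":0,"rz":-7,"grip":0},{"x":0,"y":0,"z":0,"rx":0,"ry":0,"rz":-7,"grip":0},{"x":0,"y":0,"z":0,"rx":0,"ry":0,"rz":-7,"grip":0},{"x":0,"y":0,"z":0,"rx":0,"ry":0,"rz":-7,"grip":0},{"x":0,"y":0,"z":0,"rx":0,"ry":0,"rz":-4.4,"grip":0}]'
python3 - <<'E'
from st import *; from plant import optics
import pickle
go([.4953,-.1842,.07])
c=optics.read_camera("wrist"); pickle.dump(c,open("w2.pkl","wb")); cv2.imwrite("pics/w2.png",c["color"])
print(proj(c,[[.4953,-.1842,.054]]))
E
```

```text
time: 1.82
eef_pos: [0.4909, -0.1822, 0.203]
tcp_rot: [0.788, 0.616, -0.0, -0.0]
contact_force: [-0.5, -0.5, -0.3]
opening: -0.001
finger_force: 0.0
t 1.8167 pos [ 0.4909 -0.1822  0.203 ] shift [ -0.91   4.88 132.98] turn [-0.03 -0.01  0.35] F [-0.54 -0.46 -0.29] -0.0006493677803149926
[[325.19311919 186.73506035]]
```

View pics/w2.png

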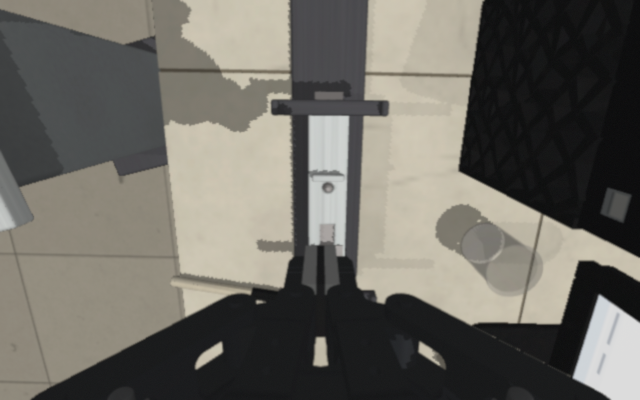

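The button is at (328,187), 3 px from the prediction. The rib is at (327,174) and the beaker at (485,245). The fingers hide the catch plate, so I'll back up 65 mm to see the second hole.

```bash
python3 -m creep '[{"x":-15,"y":0.5,"z":0,"rx":0,"ry":0,"rz":0.35,"grip":0},{"x":-15,"y":0.5,"z":0,"rx":0,"ry":0,"rz":0,"grip":0},{"x":-15,"y":0.5,"z":0,"rx":0,"ry":0,"rz":0,"grip":0},{"x":-15,"y":0.5,"z":0,"rx":0,"ry":0,"rz":0,"grip":0},{"x":-5,"y":0.5,"z":0,"rx":0,"ry":0,"rz":0,"grip":0},{"x":0,"y":0.5,"z":0,"rx":0,"ry":0,"rz":0,"grip":0},{"x":0,"y":0,"z":0,"rx":0,"ry":0,"rz":0,"grip":0},{"x":0,"y":0,"z":0,"rx":0,"ry":0,"rz":0,"grip":0},{"x":0,"y":0,"z":0,"rx":0,"ry":0,"rz":0,"grip":0},{"x":0,"y":0,"z":0,"rx":0,"ry":0,"rz":0,"grip":0}]'
python3 - <<'E'
from st import *; from plant import optics
import pickle
go([.4953,-.1842,.07])
c=optics.read_camera("wrist"); pickle.dump(c,open("w3.pkl","wb"))
u=proj(c,[[.4953,-.1842,.054]])[0]; print(u)
x0,y0=int(u[0])-45,int(u[1])-35
a=cv2.resize(c["color"][y0:y0+110,x0:x0+90],None,fx=5.4,fy=5.4,interpolation=cv2.INTER_CUBIC)
cv2.imwrite("pics/w3.png",a); print(x0,y0)
E
```

```text
time: 2.7
eef_pos: [0.4778, -0.2455, 0.2033]
tcp_rot: [0.791, 0.612, 0.0, -0.0]
contact_force: [0.3, -1.0, 0.6]
opening: 0.0
finger_force: 0.0
t 2.7 pos [ 0.4778 -0.2455  0.2033] shift [ 63.68   1.55 133.31] turn [-0.01 -0.01 -0.28] F [ 0.26 -0.98  0.57] 0.0003941687813957248
[321.4790006  111.22867569]
276 76
```

View pics/w3.png

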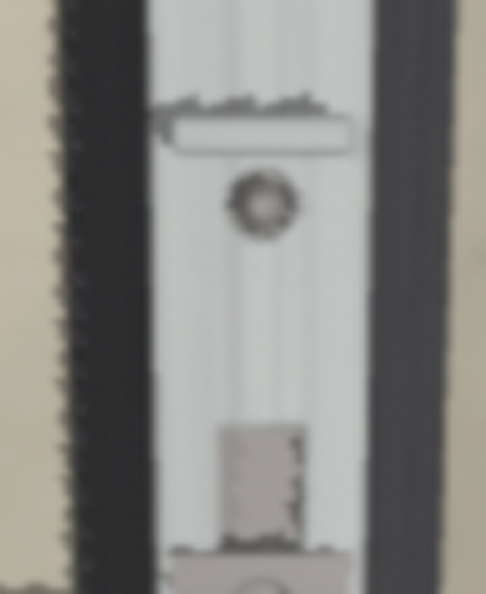

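The button is at crop (263,204), i.e. image (324.3,113.4), against a prediction of (321.5,111.2). The rib's near face is at crop y≈153. The sleeve's midline runs vertical, so the yaw is right. The catch plate starts at crop y≈552 and the hole is just past the crop's edge.

Run:
```python
import pickle
from h import *
c=pickle.load(open("w3.pkl","rb"))
a=cv2.resize(c["color"][160:250,276:366],None,fx=5.4,fy=5.4,interpolation=cv2.INTER_CUBIC); cv2.imwrite("pics/w3b.png",a)
B=onplane(c,(324.3,113.4),.054); print("button",B)
w2=pickle.load(open("w2.pkl","rb")); print("from w2",onplane(w2,(328,187),.054))
for y in (600,700,800): # crop rows of w3
    H=onplane(c,(276+263/5.4-.5,76+y/5.4-.5),.0495); print(y,"->",np.linalg.norm((H-B)[:2])*1e3, H.round(4))
r=onplane(c,(276+262/5.4-.5,76+153/5.4-.5),.058); print("rib top near edge dist",np.linalg.norm((r-B)[:2])*1e3)
```

```text
button [ 0.49713609 -0.18648772  0.054     ]
from w2 [ 0.49765122 -0.18503131  0.054     ]
600 -> 63.925393603902606 [ 0.4812 -0.2484  0.0495]
700 -> 81.32805397058503 [ 0.4769 -0.2653  0.0495]
800 -> 99.30348250926848 [ 0.4725 -0.2827  0.0495]
rib top near edge dist 7.71326225338593
```

View pics/w3b.png

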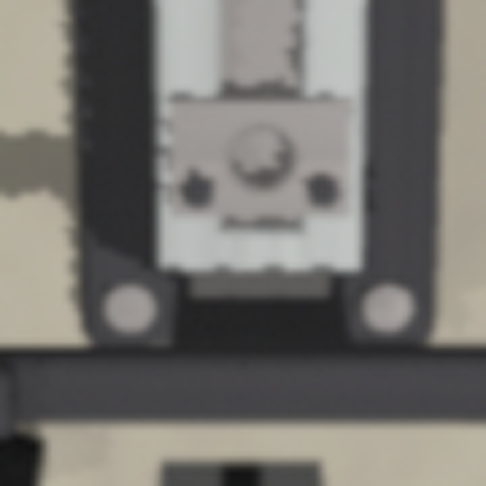

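The second hole is at crop (263,156), which puts it about 65.6 mm behind the button. The sleeve's rear edge, at crop y≈270, works out at about 86 mm as given, so the scale holds. The button is at about (0.4967, -0.1851). Next I'll move over it, 7 mm back so the pad's front stays clear of the rib.

```bash
python3 -m creep '[{"x":7,"y":0.4,"z":16,"rx":0,"ry":0,"rz":0,"grip":0},{"x":7,"y":0.4,"z":16,"rx":0,"ry":0,"rz":0,"grip":0},{"x":7,"y":0.4,"z":16,"rx":0,"ry":0,"rz":0,"grip":0},{"x":7,"y":0.4,"z":16,"rx":0,"ry":0,"rz":0,"grip":0},{"x":7,"y":0.4,"z":16,"rx":0,"ry":0,"rz":0,"grip":0},{"x":7,"y":0.4,"z":16,"rx":0,"ry":0,"rz":0,"grip":0},{"x":7,"y":0.4,"z":16,"rx":0,"ry":0,"rz":0,"grip":0},{"x":7,"y":0.3,"z":16,"rx":0,"ry":0,"rz":0,"grip":0},{"x":0,"y":0,"z":10,"rx":0,"ry":0,"rz":0,"grip":0},{"x":0,"y":0,"z":0,"rx":0,"ry":0,"rz":0,"grip":0}]'
python3 - <<'E'
from st import *; from plant import optics
import pickle
go([.49495,-.1919,.0545])
c=optics.read_camera("wrist"); pickle.dump(c,open("w4.pkl","wb"))
a=cv2.resize(c["color"][150:310,240:400],None,fx=3.7,fy=3.7,interpolation=cv2.INTER_CUBIC); cv2.imwrite("pics/w4.png",a)
E
```

```text
time: 3.58
eef_pos: [0.4932, -0.1914, 0.0629]
tcp_rot: [0.791, 0.612, -0.001, -0.002]
contact_force: [-0.0, 0.2, 0.5]
opening: -0.003
finger_force: 0.0
t 3.5833 pos [ 0.4932 -0.1914  0.0629] shift [-0.09  1.84  8.34] turn [-0.27 -0.08 -0.26] F [-0.03  0.2   0.47] -0.003213569463722088
```

View pics/w4.png

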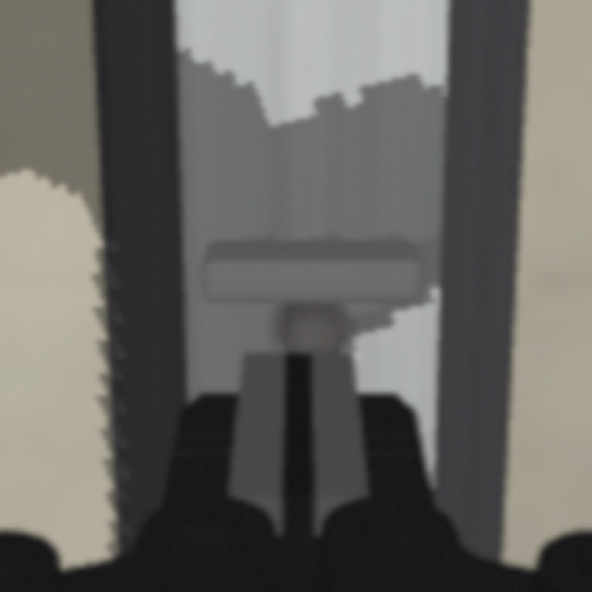

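The button is at crop (311,328), and the shut fingertips are centred at x≈299 with their front edge at y≈353. The tip is about 1.6 mm off to the left, which agrees with the computed 1.84 mm.

Run:
```python
import pickle
from h import *
c=pickle.load(open("w4.pkl","rb")); e=np.array([np.cos(np.radians(75.5)),np.sin(np.radians(75.5)),0])
g=lambda u,v,z: onplane(c,(240+(u+.5)/3.7-.5,150+(v+.5)/3.7-.5),z)
n=np.array([e[1],-e[0],0])
for nm,p in [("tip",g(299,353,.063)),("button",g(311,328,.054)),("rib top near",g(311,302,.058)),("tcp",np.array([.4932,-.1914,0]))]: print(nm,p.round(4),(p@e*1e3).round(1),(p@n*1e3).round(1))
```

```text
tip [ 0.496  -0.1828  0.063 ] -52.8 525.9
button [ 0.4973 -0.1836  0.054 ] -53.2 527.5
rib top near [ 0.4986 -0.1786  0.058 ] -48.1 527.4
tcp [ 0.4932 -0.1914  0.    ] -61.8 525.4
```

```bash
python3 -m creep '[{"x":0.5,"y":0.6,"z":2,"rx":0,"ry":0,"rz":-0.2,"grip":0},{"x":0.5,"y":0.6,"z":2,"rx":0,"ry":0,"rz":0,"grip":0},{"x":0.5,"y":0.6,"z":2,"rx":0,"ry":0,"rz":0,"grip":0},{"x":0,"y":0,"z":2,"rx":0,"ry":0,"rz":0,"grip":0},{"x":0,"y":0,"z":1,"rx":0,"ry":0,"rz":0,"grip":0},{"x":0,"y":0,"z":1,"rx":0,"ry":0,"rz":0,"grip":0},{"x":0,"y":0,"z":1,"rx":0,"ry":0,"rz":0,"grip":0},{"x":0,"y":0,"z":1,"rx":0,"ry":0,"rz":0,"grip":0},{"x":0,"y":0,"z":0,"rx":0,"ry":0,"rz":0,"grip":0},{"x":0,"y":0,"z":0,"rx":0,"ry":0,"rz":0,"grip":0}]'
```

```text
time: 4.47
eef_pos: [0.497, -0.1918, 0.0536]
tcp_rot: [0.79, 0.613, 0.0, 0.0]
contact_force: [-0.2, 0.0, 2.3]
opening: -0.001
finger_force: 0.9
```

```bash
python3 -m creep '[{"x":0,"y":0,"z":0.5,"rx":0,"ry":0,"rz":0,"grip":0},{"x":0,"y":0,"z":0.5,"rx":0,"ry":0,"rz":0,"grip":0},{"x":0,"y":0,"z":0.5,"rx":0,"ry":0,"rz":0,"grip":0},{"x":0,"y":0,"z":0.5,"rx":0,"ry":0,"rz":0,"grip":0},{"x":0,"y":0,"z":0.5,"rx":0,"ry":0,"rz":0,"grip":0},{"x":0,"y":0,"z":0.5,"rx":0,"ry":0,"rz":0,"grip":0},{"x":0,"y":0,"z":0,"rx":0,"ry":0,"rz":0,"grip":0},{"x":0,"y":0,"z":0,"rx":0,"ry":0,"rz":0,"grip":0},{"x":0,"y":0,"z":0,"rx":0,"ry":0,"rz":0,"grip":0},{"x":0,"y":0,"z":0,"rx":0,"ry":0,"rz":0,"grip":0}]'
```

```text
time: 5.3
eef_pos: [0.497, -0.1918, 0.0504]
tcp_rot: [0.79, 0.613, 0.0, 0.0]
contact_force: [-1.3, -1.2, 1.8]
opening: 0.004
finger_force: 1.3
```

```bash
python3 -m creep '[{"x":0,"y":0,"z":0.5,"rx":0,"ry":0,"rz":0,"grip":0},{"x":0,"y":0,"z":0.5,"rx":0,"ry":0,"rz":0,"grip":0},{"x":0,"y":0,"z":0.5,"rx":0,"ry":0,"rz":0,"grip":0},{"x":0,"y":0,"z":0.3,"rx":0,"ry":0,"rz":0,"grip":0},{"x":0,"y":0,"z":0.2,"rx":0,"ry":0,"rz":0,"grip":0},{"x":0,"y":0,"z":0.2,"rx":0,"ry":0,"rz":0,"grip":0},{"x":0,"y":0,"z":0,"rx":0,"ry":0,"rz":0,"grip":0},{"x":0,"y":0,"z":0,"rx":0,"ry":0,"rz":0,"grip":0},{"x":0,"y":0,"z":0,"rx":0,"ry":0,"rz":0,"grip":0},{"x":0,"y":0,"z":0,"rx":0,"ry":0,"rz":0,"grip":0}]'
```

```text
time: 6.13
eef_pos: [0.497, -0.1918, 0.0482]
tcp_rot: [0.79, 0.613, 0.0, 0.0]
contact_force: [-0.5, -0.0, 3.3]
opening: -0.003
finger_force: 1.6
```

```bash
python3 -m creep '[{"x":0.3,"y":0,"z":0,"rx":0,"ry":0,"rz":0,"grip":0},{"x":0.3,"y":0,"z":0,"rx":0,"ry":0,"rz":0,"grip":0},{"x":0.3,"y":0,"z":0,"rx":0,"ry":0,"rz":0,"grip":0},{"x":0.3,"y":0,"z":0,"rx":0,"ry":0,"rz":0,"grip":0},{"x":0.3,"y":0,"z":0,"rx":0,"ry":0,"rz":0,"grip":0},{"x":0.3,"y":0,"z":0,"rx":0,"ry":0,"rz":0,"grip":0},{"x":0.3,"y":0,"z":0,"rx":0,"ry":0,"rz":0,"grip":0},{"x":0.3,"y":0,"z":0,"rx":0,"ry":0,"rz":0,"grip":0},{"x":0,"y":0,"z":0,"rx":0,"ry":0,"rz":0,"grip":0},{"x":0,"y":0,"z":0,"rx":0,"ry":0,"rz":0,"grip":0}]'
```

```text
time: 6.97
eef_pos: [0.4976, -0.1897, 0.0482]
tcp_rot: [0.79, 0.613, -0.0, 0.0]
contact_force: [-1.0, -3.5, 3.0]
opening: 0.002
finger_force: 2.4
```

```bash
python3 -m creep '[{"x":0.3,"y":0,"z":0,"rx":0,"ry":0,"rz":0,"grip":0},{"x":0.3,"y":0,"z":0,"rx":0,"ry":0,"rz":0,"grip":0},{"x":0.3,"y":0,"z":0,"rx":0,"ry":0,"rz":0,"grip":0},{"x":0.3,"y":0,"z":0,"rx":0,"ry":0,"rz":0,"grip":0},{"x":0.3,"y":0,"z":0,"rx":0,"ry":0,"rz":0,"grip":0},{"x":0,"y":0,"z":0,"rx":0,"ry":0,"rz":0,"grip":0},{"x":0,"y":0,"z":0,"rx":0,"ry":0,"rz":0,"grip":0},{"x":0,"y":0,"z":0,"rx":0,"ry":0,"rz":0,"grip":0},{"x":0,"y":0,"z":0,"rx":0,"ry":0,"rz":0,"grip":0},{"x":0,"y":0,"z":0,"rx":0,"ry":0,"rz":0,"grip":0}]'
python3 - <<'E'
from st import *
go([.4967,-.1851,.048])
E
```

```text
time: 7.8
eef_pos: [0.498, -0.188, 0.0483]
tcp_rot: [0.79, 0.613, 0.0, 0.0]
contact_force: [-0.3, -4.4, 4.0]
opening: -0.0
finger_force: 2.3
t 7.8 pos [ 0.498  -0.188   0.0483] shift [ 2.52 -2.03  0.25] turn [ 0.03  0.   -0.12] F [-0.31 -4.37  3.97] -0.0003666123867482939
```

```bash
python3 -m creep '[{"x":0.3,"y":0,"z":0,"rx":0,"ry":0,"rz":0,"grip":0},{"x":0.3,"y":0,"z":0,"rx":0,"ry":0,"rz":0,"grip":0},{"x":0.3,"y":0,"z":0,"rx":0,"ry":0,"rz":0,"grip":0},{"x":0.3,"y":0,"z":0,"rx":0,"ry":0,"rz":0,"grip":0},{"x":0.3,"y":0,"z":0,"rx":0,"ry":0,"rz":0,"grip":0},{"x":0.3,"y":0,"z":0,"rx":0,"ry":0,"rz":0,"grip":0},{"x":0,"y":0,"z":0,"rx":0,"ry":0,"rz":0,"grip":0},{"x":0,"y":0,"z":0,"rx":0,"ry":0,"rz":0,"grip":0},{"x":0,"y":0,"z":0,"rx":0,"ry":0,"rz":0,"grip":0},{"x":0,"y":0,"z":0,"rx":0,"ry":0,"rz":0,"grip":0}]'
python3 - <<'E'
from st import *
go([.4967,-.1851,.048])
E
```

```text
time: 8.63
eef_pos: [0.4984, -0.1867, 0.0482]
tcp_rot: [0.79, 0.613, -0.0, 0.001]
contact_force: [-0.1, -4.5, 3.3]
opening: 0.004
finger_force: 2.9
t 8.6333 pos [ 0.4984 -0.1867  0.0482] shift [ 1.16 -2.02  0.22] turn [ 0.03  0.06 -0.11] F [-0.15 -4.53  3.35] 0.0037374993848565403
```

```bash
python3 -m creep '[{"x":0.4,"y":0,"z":0,"rx":0,"ry":0,"rz":0,"grip":0},{"x":0.4,"y":0,"z":0,"rx":0,"ry":0,"rz":0,"grip":0},{"x":0.4,"y":0,"z":0,"rx":0,"ry":0,"rz":0,"grip":0},{"x":0.4,"y":0,"z":0,"rx":0,"ry":0,"rz":0,"grip":0},{"x":0.4,"y":0,"z":0,"rx":0,"ry":0,"rz":0,"grip":0},{"x":0.4,"y":0,"z":0,"rx":0,"ry":0,"rz":0,"grip":0},{"x":0,"y":0,"z":0,"rx":0,"ry":0,"rz":0,"grip":0},{"x":0,"y":0,"z":0,"rx":0,"ry":0,"rz":0,"grip":0},{"x":0,"y":0,"z":0,"rx":0,"ry":0,"rz":0,"grip":0},{"x":0,"y":0,"z":0,"rx":0,"ry":0,"rz":0,"grip":0}]'
python3 - <<'E'
from st import *
go([.4967,-.1851,.048])
E
```

```text
time: 9.47
eef_pos: [0.499, -0.1835, 0.0481]
tcp_rot: [0.79, 0.613, 0.0, -0.0]
contact_force: [1.6, -1.8, 3.0]
opening: 0.0
finger_force: 1.9
t 9.4667 pos [ 0.499  -0.1835  0.0481] shift [-2.1  -1.84  0.07] turn [ 0.   -0.04 -0.12] F [ 1.6  -1.77  3.01] 0.00046437366767183966
```

```bash
python3 -m creep '[{"x":0.6,"y":0,"z":0,"rx":0,"ry":0,"rz":0,"grip":0},{"x":0.6,"y":0,"z":0,"rx":0,"ry":0,"rz":0,"grip":0},{"x":0.6,"y":0,"z":0,"rx":0,"ry":0,"rz":0,"grip":0},{"x":0.6,"y":0,"z":0,"rx":0,"ry":0,"rz":0,"grip":0},{"x":0.6,"y":0,"z":0,"rx":0,"ry":0,"rz":0,"grip":0},{"x":0.6,"y":0,"z":0,"rx":0,"ry":0,"rz":0,"grip":0},{"x":0.6,"y":0,"z":0,"rx":0,"ry":0,"rz":0,"grip":0},{"x":0.6,"y":0,"z":0,"rx":0,"ry":0,"rz":0,"grip":0},{"x":0.6,"y":0,"z":0,"rx":0,"ry":0,"rz":0,"grip":0},{"x":0.6,"y":0,"z":0,"rx":0,"ry":0,"rz":0,"grip":0}]'
python3 - <<'E'
from st import *
go([.4967,-.1851,.048])
E
```

```text
time: 10.3
eef_pos: [0.5004, -0.178, 0.0481]
tcp_rot: [0.79, 0.613, 0.0, 0.0]
contact_force: [1.4, -2.9, 1.7]
opening: 0.0
finger_force: 1.9
t 10.3 pos [ 0.5004 -0.178   0.0481] shift [-7.77 -1.84  0.1 ] turn [ 0.01  0.   -0.12] F [ 1.42 -2.91  1.67] 0.0003201703440141068
```

```bash
python3 -m creep '[{"x":0.8,"y":0,"z":0,"rx":0,"ry":0,"rz":0,"grip":0},{"x":0.8,"y":0,"z":0,"rx":0,"ry":0,"rz":0,"grip":0},{"x":0.8,"y":0,"z":0,"rx":0,"ry":0,"rz":0,"grip":0},{"x":0.8,"y":0,"z":-0.3,"rx":0,"ry":0,"rz":0,"grip":0},{"x":1,"y":0,"z":-0.3,"rx":0,"ry":0,"rz":0,"grip":0},{"x":1,"y":0,"z":-0.3,"rx":0,"ry":0,"rz":0,"grip":0},{"x":1,"y":0,"z":-0.3,"rx":0,"ry":0,"rz":0,"grip":0},{"x":1,"y":0,"z":-0.3,"rx":0,"ry":0,"rz":0,"grip":0},{"x":1,"y":0,"z":0,"rx":0,"ry":0,"rz":0,"grip":0},{"x":1,"y":0,"z":0,"rx":0,"ry":0,"rz":0,"grip":0}]'
python3 - <<'E'
from st import *; from plant import optics
go([.4967,-.1851,.048])
c=optics.read_camera("wrist")
a=cv2.resize(c["color"][150:310,240:400],None,fx=3.7,fy=3.7,interpolation=cv2.INTER_CUBIC); cv2.imwrite("pics/w5.png",a)
E
```

```text
time: 11.13
eef_pos: [0.5017, -0.1685, 0.0489]
tcp_rot: [0.79, 0.613, -0.001, -0.001]
contact_force: [-1.0, -2.2, -1.8]
opening: 0.003
finger_force: 1.6
t 11.1333 pos [ 0.5017 -0.1685  0.0489] shift [-17.28  -0.7    0.9 ] turn [-0.16 -0.03 -0.1 ] F [-0.97 -2.15 -1.79] 0.00296368300210277
```

View pics/w5.png

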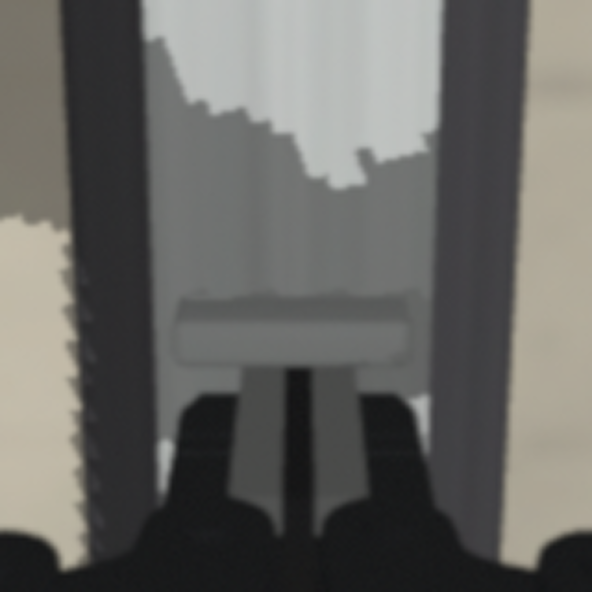

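The rib (face at crop y≈366) sits right against the fingertip. The button is covered and the sleeve is about 21 mm out. I expect the catch at about 65 mm, so I'll slide on to about 46 mm.

```bash
python3 -m creep '[{"x":1.5,"y":0,"z":-0.3,"rx":0,"ry":0,"rz":0,"grip":0},{"x":2.5,"y":0,"z":-0.3,"rx":0,"ry":0,"rz":0,"grip":0},{"x":3,"y":0,"z":-0.3,"rx":0,"ry":0,"rz":0,"grip":0},{"x":3,"y":0,"z":0,"rx":0,"ry":0,"rz":0,"grip":0},{"x":3,"y":0,"z":0,"rx":0,"ry":0,"rz":0,"grip":0},{"x":3,"y":0,"z":0,"rx":0,"ry":0,"rz":0,"grip":0},{"x":3,"y":0,"z":0,"rx":0,"ry":0,"rz":0,"grip":0},{"x":3,"y":0,"z":0,"rx":0,"ry":0,"rz":0,"grip":0},{"x":2,"y":0,"z":0,"rx":0,"ry":0,"rz":0,"grip":0},{"x":1,"y":0,"z":0,"rx":0,"ry":0,"rz":0,"grip":0}]'
python3 - <<'E'
from st import *
go([.4967,-.1851,.048])
E
```

```text
time: 12.02
eef_pos: [0.5088, -0.1445, 0.0505]
tcp_rot: [0.79, 0.613, -0.0, -0.0]
contact_force: [-3.7, -2.7, -1.8]
opening: -0.003
finger_force: 1.7
t 12.0167 pos [ 0.5088 -0.1445  0.0505] shift [-42.36  -1.62   2.48] turn [-0.03 -0.02 -0.1 ] F [-3.67 -2.72 -1.8 ] -0.003351889273567989
```

Now about 46 mm out. I'll go on to about 57 mm at 1.2 mm per row.

```bash
python3 -m creep '[{"x":1.2,"y":0,"z":0,"rx":0,"ry":0,"rz":0,"grip":0},{"x":1.2,"y":0,"z":0,"rx":0,"ry":0,"rz":0,"grip":0},{"x":1.2,"y":0,"z":0,"rx":0,"ry":0,"rz":0,"grip":0},{"x":1.2,"y":0,"z":0,"rx":0,"ry":0,"rz":0,"grip":0},{"x":1.2,"y":0,"z":0,"rx":0,"ry":0,"rz":0,"grip":0},{"x":1.2,"y":0,"z":0,"rx":0,"ry":0,"rz":0,"grip":0},{"x":1,"y":0,"z":0,"rx":0,"ry":0,"rz":0,"grip":0},{"x":1,"y":0,"z":0,"rx":0,"ry":0,"rz":0,"grip":0},{"x":0.8,"y":0,"z":0,"rx":0,"ry":0,"rz":0,"grip":0},{"x":0.5,"y":0,"z":0,"rx":0,"ry":0,"rz":0,"grip":0}]'
python3 - <<'E'
from st import *
go([.4967,-.1851,.048])
E
```

```text
time: 12.85
eef_pos: [0.5117, -0.1346, 0.0506]
tcp_rot: [0.79, 0.613, 0.0, 0.0]
contact_force: [-3.2, -2.6, -0.9]
opening: -0.002
finger_force: 1.6
t 12.85 pos [ 0.5117 -0.1346  0.0506] shift [-52.6   -1.94   2.59] turn [ 0.02 -0.01 -0.12] F [-3.16 -2.63 -0.95] -0.002213866762492691
```

```bash
python3 -m creep '[{"x":0.3,"y":0,"z":0,"rx":0,"ry":0,"rz":0,"grip":0},{"x":0.3,"y":0,"z":0,"rx":0,"ry":0,"rz":0,"grip":0},{"x":0.3,"y":0,"z":0,"rx":0,"ry":0,"rz":0,"grip":0},{"x":0.3,"y":0,"z":0,"rx":0,"ry":0,"rz":0,"grip":0},{"x":0.3,"y":0,"z":0,"rx":0,"ry":0,"rz":0,"grip":0},{"x":0.3,"y":0,"z":0,"rx":0,"ry":0,"rz":0,"grip":0},{"x":0.3,"y":0,"z":0,"rx":0,"ry":0,"rz":0,"grip":0},{"x":0.3,"y":0,"z":0,"rx":0,"ry":0,"rz":0,"grip":0},{"x":0.3,"y":0,"z":0,"rx":0,"ry":0,"rz":0,"grip":0},{"x":0.3,"y":0,"z":0,"rx":0,"ry":0,"rz":0,"grip":0}]'
python3 - <<'E'
from st import *
go([.4967,-.1851,.048])
E
```

```text
time: 13.68
eef_pos: [0.5124, -0.1319, 0.0506]
tcp_rot: [0.79, 0.613, 0.0, 0.0]
contact_force: [-2.2, -3.0, -0.7]
opening: -0.002
finger_force: 1.7
t 13.6833 pos [ 0.5124 -0.1319  0.0506] shift [-55.45  -1.99   2.64] turn [ 0.02 -0.   -0.12] F [-2.17 -2.99 -0.73] -0.0021849620216187206
```

```bash
python3 -m creep '[{"x":0.3,"y":0,"z":0,"rx":0,"ry":0,"rz":0,"grip":0},{"x":0.3,"y":0,"z":0,"rx":0,"ry":0,"rz":0,"grip":0},{"x":0.3,"y":0,"z":0,"rx":0,"ry":0,"rz":0,"grip":0},{"x":0.3,"y":0,"z":0,"rx":0,"ry":0,"rz":0,"grip":0},{"x":0.3,"y":0,"z":0,"rx":0,"ry":0,"rz":0,"grip":0},{"x":0.3,"y":0,"z":0,"rx":0,"ry":0,"rz":0,"grip":0},{"x":0.3,"y":0,"z":0,"rx":0,"ry":0,"rz":0,"grip":0},{"x":0.3,"y":0,"z":0,"rx":0,"ry":0,"rz":0,"grip":0},{"x":0.3,"y":0,"z":0,"rx":0,"ry":0,"rz":0,"grip":0},{"x":0.3,"y":0,"z":0,"rx":0,"ry":0,"rz":0,"grip":0}]'
python3 - <<'E'
from st import *
go([.4967,-.1851,.048])
E
```

```text
time: 14.52
eef_pos: [0.5132, -0.1288, 0.0506]
tcp_rot: [0.79, 0.613, 0.0, 0.0]
contact_force: [-0.3, -0.9, 0.8]
opening: 0.0
finger_force: 0.1
t 14.5167 pos [ 0.5132 -0.1288  0.0506] shift [-58.65  -1.98   2.58] turn [ 0.03 -0.02 -0.13] F [-0.35 -0.89  0.75] 0.00010873727495300498
```

The force has dropped, so the button may just have popped up into the hole. I'll creep on at 0.2 mm per row to feel for the stop.

```bash
python3 -m creep '[{"x":0.2,"y":0,"z":0,"rx":0,"ry":0,"rz":0,"grip":0},{"x":0.2,"y":0,"z":0,"rx":0,"ry":0,"rz":0,"grip":0},{"x":0.2,"y":0,"z":0,"rx":0,"ry":0,"rz":0,"grip":0},{"x":0.2,"y":0,"z":0,"rx":0,"ry":0,"rz":0,"grip":0},{"x":0.2,"y":0,"z":0,"rx":0,"ry":0,"rz":0,"grip":0},{"x":0.2,"y":0,"z":0,"rx":0,"ry":0,"rz":0,"grip":0},{"x":0.2,"y":0,"z":0,"rx":0,"ry":0,"rz":0,"grip":0},{"x":0.2,"y":0,"z":0,"rx":0,"ry":0,"rz":0,"grip":0},{"x":0.2,"y":0,"z":0,"rx":0,"ry":0,"rz":0,"grip":0},{"x":0.2,"y":0,"z":0,"rx":0,"ry":0,"rz":0,"grip":0}]'
python3 - <<'E'
from st import *
go([.4967,-.1851,.048])
E
```

```text
time: 15.35
eef_pos: [0.5135, -0.1272, 0.0505]
tcp_rot: [0.79, 0.613, -0.0, 0.0]
contact_force: [0.6, -1.1, 1.1]
opening: -0.002
finger_force: 0.6
t 15.35 pos [ 0.5135 -0.1272  0.0505] shift [-60.28  -1.86   2.56] turn [ 0.    0.02 -0.1 ] F [ 0.59 -1.11  1.13] -0.002401340478548925
```

```bash
python3 -m creep '[{"x":0.2,"y":0,"z":0,"rx":0,"ry":0,"rz":0,"grip":0},{"x":0.2,"y":0,"z":0,"rx":0,"ry":0,"rz":0,"grip":0},{"x":0.2,"y":0,"z":0,"rx":0,"ry":0,"rz":0,"grip":0},{"x":0.2,"y":0,"z":0,"rx":0,"ry":0,"rz":0,"grip":0},{"x":0.2,"y":0,"z":0,"rx":0,"ry":0,"rz":0,"grip":0},{"x":0.2,"y":0,"z":0,"rx":0,"ry":0,"rz":0,"grip":0},{"x":0,"y":0,"z":0,"rx":0,"ry":0,"rz":0,"grip":0},{"x":0,"y":0,"z":0,"rx":0,"ry":0,"rz":0,"grip":0},{"x":0,"y":0,"z":0,"rx":0,"ry":0,"rz":0,"grip":0},{"x":0,"y":0,"z":0,"rx":0,"ry":0,"rz":0,"grip":0}]'
python3 - <<'E'
from st import *
go([.4967,-.1851,.048])
E
```

```text
time: 16.18
eef_pos: [0.5138, -0.1259, 0.0505]
tcp_rot: [0.79, 0.613, 0.0, 0.0]
contact_force: [-1.2, -2.1, 0.5]
opening: 0.004
finger_force: 0.7
t 16.1833 pos [ 0.5138 -0.1259  0.0505] shift [-61.6   -1.83   2.53] turn [ 0.    0.   -0.12] F [-1.16 -2.1   0.49] 0.003986883957392694
```

```bash
python3 -m creep '[{"x":0.2,"y":0,"z":0,"rx":0,"ry":0,"rz":0,"grip":0},{"x":0.2,"y":0,"z":0,"rx":0,"ry":0,"rz":0,"grip":0},{"x":0.2,"y":0,"z":0,"rx":0,"ry":0,"rz":0,"grip":0},{"x":0.2,"y":0,"z":0,"rx":0,"ry":0,"rz":0,"grip":0},{"x":0.2,"y":0,"z":0,"rx":0,"ry":0,"rz":0,"grip":0},{"x":0.2,"y":0,"z":0,"rx":0,"ry":0,"rz":0,"grip":0},{"x":0,"y":0,"z":0,"rx":0,"ry":0,"rz":0,"grip":0},{"x":0,"y":0,"z":0,"rx":0,"ry":0,"rz":0,"grip":0},{"x":0,"y":0,"z":0,"rx":0,"ry":0,"rz":0,"grip":0},{"x":0,"y":0,"z":0,"rx":0,"ry":0,"rz":0,"grip":0}]'
python3 - <<'E'
from st import *
go([.4967,-.1851,.048])
E
```

```text
time: 17.02
eef_pos: [0.5141, -0.1249, 0.0505]
tcp_rot: [0.79, 0.613, -0.0, 0.0]
contact_force: [-1.0, -3.4, -0.3]
opening: -0.001
finger_force: 1.6
t 17.0167 pos [ 0.5141 -0.1249  0.0505] shift [-62.65  -1.83   2.55] turn [-0.    0.02 -0.11] F [-0.98 -3.42 -0.25] -0.0008159846140341353
```

```bash
python3 -m creep '[{"x":0.2,"y":0,"z":0,"rx":0,"ry":0,"rz":0,"grip":0},{"x":0.2,"y":0,"z":0,"rx":0,"ry":0,"rz":0,"grip":0},{"x":0.2,"y":0,"z":0,"rx":0,"ry":0,"rz":0,"grip":0},{"x":0.2,"y":0,"z":0,"rx":0,"ry":0,"rz":0,"grip":0},{"x":0.2,"y":0,"z":0,"rx":0,"ry":0,"rz":0,"grip":0},{"x":0,"y":0,"z":0,"rx":0,"ry":0,"rz":0,"grip":0},{"x":0,"y":0,"z":0,"rx":0,"ry":0,"rz":0,"grip":0},{"x":0,"y":0,"z":0,"rx":0,"ry":0,"rz":0,"grip":0},{"x":0,"y":0,"z":0,"rx":0,"ry":0,"rz":0,"grip":0},{"x":0,"y":0,"z":0,"rx":0,"ry":0,"rz":0,"grip":0}]'
python3 - <<'E'
from st import *
go([.4967,-.1851,.048])
E
```

```text
time: 17.85
eef_pos: [0.5142, -0.1245, 0.0505]
tcp_rot: [0.79, 0.613, -0.001, 0.0]
contact_force: [-1.5, -4.9, -0.5]
opening: 0.001
finger_force: 3.0
t 17.85 pos [ 0.5142 -0.1245  0.0505] shift [-63.08  -1.85   2.62] turn [-0.01  0.08 -0.09] F [-1.5  -4.92 -0.49] 0.0009177245642438064
```

The sleeve now resists: it moved 0.4 mm of the 1.0 mm commanded, with the force up to 5 N. That is the catch. I'll back off, lift and check by eye.

```bash
python3 -m creep '[{"x":-1,"y":0,"z":0,"rx":0,"ry":0,"rz":0,"grip":0},{"x":-2,"y":0,"z":0,"rx":0,"ry":0,"rz":0,"grip":0},{"x":-2,"y":0,"z":-4,"rx":0,"ry":0,"rz":0,"grip":0},{"x":-5,"y":0,"z":-14,"rx":0,"ry":0,"rz":0,"grip":0},{"x":-14,"y":0,"z":-20,"rx":0,"ry":0,"rz":0,"grip":0},{"x":-18,"y":0,"z":-20,"rx":0,"ry":0,"rz":0,"grip":0},{"x":-18,"y":0,"z":-20,"rx":0,"ry":0,"rz":0,"grip":0},{"x":-18,"y":0,"z":-20,"rx":0,"ry":0,"rz":0,"grip":0},{"x":-15,"y":0,"z":-12,"rx":0,"ry":0,"rz":0,"grip":0},{"x":0,"y":0,"z":0,"rx":0,"ry":0,"rz":0,"grip":0}]'
python3 - <<'E'
from st import *; from plant import optics
import pickle
go([.4967,-.1851,.048])
c=optics.read_camera("wrist"); pickle.dump(c,open("w6.pkl","wb"))
u=proj(c,[[.4967,-.1851,.054]])[0]; x0,y0=int(u[0])-50,int(u[1])-75
a=cv2.resize(c["color"][max(y0,0):y0+110,x0:x0+100],None,fx=5.4,fy=5.4,interpolation=cv2.INTER_CUBIC)
cv2.imwrite("pics/w6.png",a); print(u,x0,y0)
E
```

```text
time: 18.68
eef_pos: [0.4929, -0.2167, 0.1648]
tcp_rot: [0.791, 0.612, 0.001, 0.004]
contact_force: [0.8, -0.6, -1.2]
opening: -0.0
finger_force: 0.0
t 18.6833 pos [ 0.4929 -0.2167  0.1648] shift [ 31.75  -5.14 116.69] turn [ 0.43  0.12 -0.25] F [ 0.77 -0.55 -1.23] -1.9309778459776283e-05
[312.77516187 156.74796661] 262 81
```

View pics/w6.png

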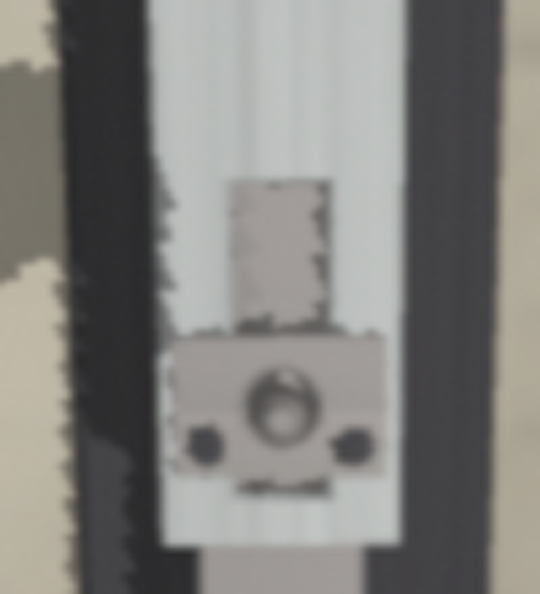

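The sleeve is out. The pin's bevelled head, at crop (287,415), shows in the second hole, whose centre is at (285,405) in the catch plate. It bears on the hole's rear edge, as it should when stopped there. The robot is clear and at rest, so I'll hand in.

```bash
python3 -c "
from plant import sign_off
print(sign_off())"
```

```text
the job is handed in; nothing more can be done
None
```

I handed the job in at 18.7 s: the sleeve is about 66 mm out with the button showing in the second hole, forces at the end of each move read no more than about 6 N, and the arm is clear; the handover returned no verdict.

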